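# Pop and open the lid of the cuvette reader

### The job

Press the orange release tab on the front of the bench-top cuvette reader, take the finger off it and let the spring lift the grey lid ajar, then push the lid all the way over until it rests fully open against its rubber stop, and back away. Only touch and push lightly with the fingertips or the outside of the fingers: grip nothing, do not force the reader, and leave the bottle, the cup and the tube rack where they stand.

Things in the scene. Friction and masses are not known exactly. Their poses are not given: they have to be found in the camera images.
- reader: Bench-top cuvette reader, bolted down: white shell on a warm-grey base, 240 (x) x 200 (y) x 100 mm high. Origin at the centre of its underside; x axis points from its front (tab side, facing the robot at yaw 0) to its rear, z up. Front ledge (x -120 to -55 mm) is 82 mm high, the other deck 100 mm. Under the lid a 100 x 120 mm well, 18 mm deep, with cuvettes.
- tab_pad (a point): Press point on top of the orange release tab, 15 mm behind its front edge, at (-104, 0, 102) mm in the reader's frame when up. The tab is a rocker plate 48 (x) x 44 (y) x 8 mm over the front ledge: its front end sinks, about a pivot along y 42 mm behind this point. Behind the plate a 20 mm wide hook, top at 116 mm, holds the lid's steel lip.
- tab (a joint): Rotation of the release tab, rad: 0 not pressed, 0.21 at its stop (press point about 9 mm lower). It springs back; about 2.5 N at the press point starts it and 6 N takes it to the stop. The hook lets the lid go at about 0.15.
- hatch_edge (a point): Middle of the lid's free front edge (tip of the steel lip, 24 mm wide, 5 mm thick, standing 9 mm out from the lid); moves with the lid. 119 mm from the hinge line; with the lid shut at (-64, 0, 106) mm in the reader's frame.
- hatch_hinge (a point): Middle of the lid's hinge line, fixed at (55, 0, 104) mm in the reader's frame; the line runs along the reader's y. The lid is a grey plate 110 (hinge to front) x 130 (wide) x 14 mm, about 0.12 kg, its underside 3 mm below the hinge line when shut; its front edge swings up and over to the rear. The buffer post behind it stands to 155 mm.
- hatch (a joint): Lid angle, rad: 0 shut and latched, 1.80 fully open, leaning 13 degrees past upright on a rubber buffer (gives to 1.95 at about 20 N, springs back). Unlatched, a spring pin lifts it to about 0.67; from there it must be pushed. The hinge is stiff: left below about 1.0 it sinks back to ajar, above that it stays put. Under 2 N at the edge moves it.
- reagent: Bystander: white reagent bottle with blue cap, 52 mm diameter, 110 mm high, loose. Origin at the centre of its underside.
- cup: Bystander: pale specimen jar with orange cap, 60 mm diameter, 70 mm high, loose. Origin at the centre of its underside.
- tube_rack: Bystander: grey rack 120 (x) x 50 (y) mm with eight capped tubes, 88 mm high, loose. Origin at the centre of its underside.

How it is judged:
On the way, in this order (a step that is already met when the one before it is completed fails the run):
1. the release tab is pressed down (value of joint tab above 0.14 rad), for 0.02 s.
2. the tab is let go and has sprung back, and the spring holds the lid ajar (value of joint tab below 0.06 rad and value of joint hatch between 0.4 and 1.2 rad), for 0.1 s.
At the end, for the whole second after the job is handed in: The lid rests fully open against its stop (joint above 1.72 rad, nominally 1.80, at rest), the tab is back up (below 0.06 rad), and bottle, cup and rack are each within 20 mm of where they stood (value of joint hatch above 1.72 rad and velocity of joint hatch between -0.1 and 0.1 rad/s and value of joint tab below 0.06 rad and distance of each of reagent, cup, tube_rack from where it was at the start of the episode below 0.02 m); the robot touches nothing.
It fails at once if a bystander is shoved, lifted or knocked over (moved 20 mm or tilted 0.3 rad) (distance of any of reagent, cup, tube_rack from where it was at the start of the episode above 0.02 m or angle between any of reagent, cup, tube_rack's own z axis and vertical above 0.3 rad).
It fails at once if the reader, its tab or its lid is gripped or forced (more than 30 N from the fingers or arm) (contact force between any of the fingers, the arm and reader above 30 N).
It also fails if it takes over 48 s, if anything falls off the work surface, if the arm or the gripper's body presses on something with over 40 N, if the wrist force passes 120 N, or if a joint passes its speed limit or range.

### The arm

A 6-joint arm with a two-finger parallel gripper is mounted at the origin on the work surface. World frame = base frame: x ahead of the robot, y to its left, z up, the work surface at z = 0. Lengths are in m, angles in rad, forces in N, time in s.
With the tool pointing down it reaches from about 0.35 to 0.875 m from the base axis. Payload 15.5 kg.
Tool frame: the origin (TCP) lies on the mounting face of the last link; the fingertips stand 173 mm ahead of it and the grasp point (between the pads) lies 155 mm ahead of it; z points along the fingers, y is the line along which they close (so a half turn about z gives the same grasp; the last joint's range is limited). The gripper opens to 85 mm and grips with 20 to 120 N. Pads are 22 mm wide; open, the fingers measure 114 mm over their backs; the gripper's body (76 mm by 85 mm) begins 54 mm behind the grasp point. The pads swing forward as they close: fully open they stand 13 mm farther back than shut.
Start: joints at [-0.096, 0.494, 1.345, -0, 1.302, -0.096], TCP at [0.625, 0, 0.405] pointing down, gripper open.
Joint ranges: [-2.91, 2.91], [-0.82, 2.16], [0.22, 2.67], [-1.22, 4.37], [0.12, 2.79], [-3.08, 3.08]. Speed limits (rad/s): [1.89, 1.89, 2.57, 3.01, 3.01, 3.01].

### API

Orientations are given as a unit quaternion [w, x, y, z].
In Python, from plant import manip gives the robot as it stands.
- The arm moves only by the tool send_rows, never from a script. Its argument "increments" is a list of rows, each a list of 6 numbers: the shift along the tool's x, y, z in m, then the turn, a rotation vector about the tool's x, y, z in rad. A call has 1 to 8 rows; each row shifts and turns the commanded pose from where the row before left it, along the tool's axes as they then stand; what a row does not reach is not made up. A row lasts 1/10 s, in which the tool goes at most 50 mm and 8.59 degrees, less where a joint would pass 70% of its speed; a pose out of reach is approached as far as the arm can. A call with a gripper value outside its range is refused whole. "fingers" is the opening, from 0 (shut) to 1 (fully open), set as the call begins (left out, the last holds). The fingers move at their own pace and stop on an object; "force" is the grip in N (left out, the last holds). Time passes only in rows, so rows that do not move let the fingers close. It gives the time, the measured TCP pose, the force, the opening and the grip force at its end, in the units of the state.
- manip.state(): the state, without advancing time (a new reading comes with each control period).
- manip.get_image(name): name is "scene" or "side" or "wrist"; returns a dict with "img" (480x640x3 uint8, red, green, blue), "range_z" (480x640 float32, m along the optical axis (not along the pixel's ray), 0 where there is no reading), "camera_matrix" (3x3 intrinsics, pixels), "xyz" and "rotation" of the camera in the world. Camera axes: x right, y up, looking along -z (the intrinsics and any distortion apply to the point x, -y, -z); pixel columns grow to the right and rows downward; lengths in m; the calibration is good to about 2 mm. A picture is of the moment at which its call begins.
- manip.finish_job(): hands the job in; it is judged then, once.
The state is a dict: "time": time; "joint_positions": joint angles; "qd": joint speeds; "tau": joint torques, N m; "position": TCP position; "orientation": TCP orientation; "ft_force": force on the tool from outside, world axes, zero at the start; "torque": the same for the moment, N m; "grip_width": finger opening in m; "grip_force": force on a finger pad.
Only numpy, scipy, OpenCV 4.12 (cv2) and the standard library are available. Lean on these libraries where they do the work, as an engineer would, in place of code of your own. Each camera call takes 0.05 s, during which the arm holds its last target. There are 200 camera calls.

## Working session

There is one attempt and no reset: what is moved stays moved. The work goes in short steps, Python scripts to look and compute and a tool call to move; the robot and the scene stay as the last step left them, time stands still between calls to the robot, and variables do not carry over. Pictures are saved under pics/ and viewed, at most 10 in all, crops included, and the job is handed in when it is done.

Besides the shell and the picture viewer there is one more tool, called after "Call:" by a JSON object that holds its "op" and its "data". send_rows: Moves the arm, as the interface text tells. Its arguments: {"type":"object","properties":{"increments":{"type":"array","items":{"type":"array","items":{"type":"number"}}},"fingers":{"type":"number"},"force":{"type":"number"}},"required":["increments"]}

```bash
mkdir -p pics; cat > h.py <<'E'
import numpy as np, cv2
from plant import manip
def cloud(d):
    K=d["camera_matrix"];r=d["range_z"];v,u=np.mgrid[:480,:640]
    P=np.stack([(u-K[0][2])/K[0][0]*r,-(v-K[1][2])/K[1][1]*r,-r],-1)
    return P@np.array(d["rotation"]).T+np.array(d["xyz"])
E
python3 - <<'E'
from h import *
for n in ["scene","side"]:
    d=manip.get_image(n);cv2.imwrite(f"pics/{n}0.png",d["img"][...,::-1]);np.savez(f"{n}0.npz",**{k:np.array(d[k]) for k in ["img","range_z","camera_matrix","xyz","rotation"]})
    P=cloud(d);h=cv2.cvtColor(d["img"],cv2.COLOR_RGB2HSV)
    m=((h[...,0]>5)&(h[...,0]<22)&(h[...,1]>150)&(h[...,2]>120)&(d["range_z"]>0)).astype(np.uint8)
    c,l,s,ce=cv2.connectedComponentsWithStats(m)
    for i in range(1,c):
        if s[i,4]>40: q=P[l==i]; print(n,s[i],np.median(q,0).round(4),q.min(0).round(3),q.max(0).round(3))
    print(d["xyz"],d["camera_matrix"],[k for k in d])
print(manip.state())
E
```

```text
Traceback (most recent call last):
  File "h.py", line 6, in cloud
    return P@np.array(d["rotation"]).T+np.array(d["xyz"])
           ~^~~~~~~~~~~~~~~~~~~~~~~~~~
ValueError: matmul: Input operand 1 has a mismatch in its core dimension 0, with gufunc signature (n?,k),(k,m?)->(n?,m?) (size 4 is different from 3)
```

View pics/scene0.png

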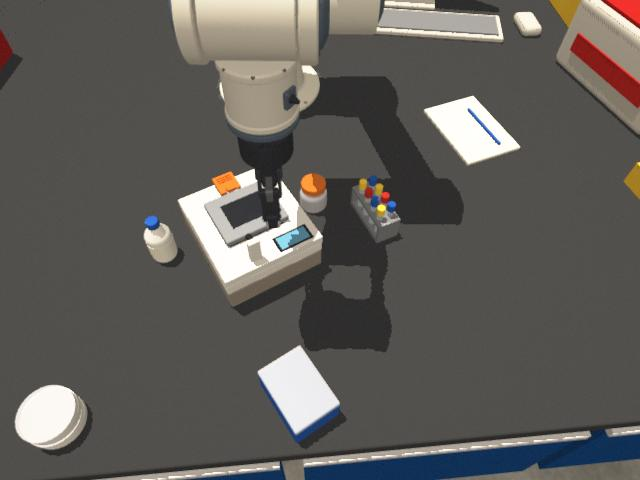

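The scene view, looking back at the robot, shows the reader at about (250,235), yawed. The tab is at (227,183), the bottle at (160,240), the cup at (313,193) and the rack at (375,210). The camera rotation is a quaternion, so I'll fix the helper.

```bash
sed -i 's/^import numpy.*/&\nfrom scipy.spatial.transform import Rotation as R/; s/np.array(d\["rotation"\]).T/R.from_quat(np.roll(d["rotation"],-1)).as_matrix().T/' h.py
python3 - <<'E'
from h import *
for n in ["scene","side"]:
    d=manip.get_image(n);cv2.imwrite(f"pics/{n}0.png",d["img"][...,::-1])
    P=cloud(d);h=cv2.cvtColor(d["img"],cv2.COLOR_RGB2HSV)
    ok=d["range_z"]>0
    m=((h[...,0]>5)&(h[...,0]<22)&(h[...,1]>150)&(h[...,2]>120)&ok).astype(np.uint8)
    c,l,s,ce=cv2.connectedComponentsWithStats(m)
    for i in range(1,c):
        if s[i,4]>40 and P[l==i].max()<1.2: q=P[l==i]; print(n,s[i],np.median(q,0).round(4),q.min(0).round(3),q.max(0).round(3),[np.round(x,4) for x in cv2.minAreaRect(q[:,:2].astype(np.float32)*1000)])
    near=(abs(P[...,0]-.6)<.35)&(abs(P[...,1])<.35)&ok
    m=(near&(P[...,2]>.06)&(P[...,2]<.106)&(h[...,1]<70)&(h[...,2]>120)).astype(np.uint8)
    c,l,s,ce=cv2.connectedComponentsWithStats(m)
    i=1+np.argmax(s[1:,4]);q=P[l==i];print("deck",s[i],[np.round(x,4) for x in cv2.minAreaRect(q[:,:2].astype(np.float32)*1000)],np.percentile(q[:,2],[5,50,95]))
    m=(near&(P[...,2]>.02)&(P[...,2]<.15)).astype(np.uint8)
    c,l,s,ce=cv2.connectedComponentsWithStats(m)
    for i in range(1,c):
        if s[i,4]>200: q=P[l==i]; print(" obj",s[i],q.min(0).round(3),q.max(0).round(3))
    print(d["xyz"],d["camera_matrix"])
s=manip.state();print(s["time"],s["position"],s["orientation"],s["ft_force"],s["grip_width"])
E
```

```text
scene [549   0  32  27 428] [-0.2529  0.9283  0.0294] [-0.365  0.921 -0.003] [-0.203  0.935  0.088] [array([-284.0307,  928.0359]), array([ 13.4091, 161.5362]), np.float64(89.1693)]
scene [624 162  16  37 325] [0.44   0.8135 0.0193] [ 0.364  0.806 -0.004] [0.478 0.874 0.061] [array([413.8845, 832.022 ]), array([ 34.6624, 125.5182]), np.float64(64.8467)]
scene [212 171  28  24 393] [ 0.4453 -0.0999  0.1018] [ 0.331 -0.148 -0.004] [ 0.478 -0.072  0.118] [array([ 403.7899, -116.5739]), array([158.1165,  43.0592]), np.float64(24.292)]
scene [301 173  25  23 454] [0.435  0.0797 0.0687] [ 0.335  0.055 -0.003] [0.457 0.106 0.073] [array([398.7699,  71.9684]), array([118.5564,  51.4751]), np.float64(15.0004)]
deck [ 178  181  145  112 5571] [array([528.2338, -57.201 ]), array([244.1309, 201.0595]), np.float64(25.3317)] [0.06852768 0.09841562 0.1012449 ]
 obj [  178   168   145   136 10887] [ 0.39 -0.2   0.02] [0.68  0.084 0.15 ]
 obj [300 173  27  35 787] [0.402 0.051 0.02 ] [0.461 0.109 0.073]
 obj [ 351  175   50   62 1588] [0.422 0.164 0.02 ] [0.55  0.251 0.091]
 obj [144 216  33  43 948]
[... 977 characters left out ...]
p.float64(25.2721)] [0.07349464 0.09553993 0.10045903]
 obj [ 241  198   68   54 1966] [0.418 0.163 0.02 ] [0.547 0.253 0.091]
 obj [  214   255   191   178 20696] [ 0.374 -0.199  0.02 ] [0.677 0.11  0.15 ]
 obj [ 449  260   86   75 3631] [ 0.786 -0.047  0.02 ] [0.932 0.082 0.066]
 obj [ 303  422   36   49 1383] [ 0.508 -0.263  0.02 ] [ 0.56  -0.213  0.112]
[ 0.49047488 -0.5900605   0.94442589] [[622.52664921   0.         318.47846026]
 [  0.         622.52664921 250.08425166]
 [  0.           0.           1.        ]]
0.15 [6.24884424e-01 1.15615881e-05 4.04250522e-01] [-3.58495440e-04  7.07128657e-01  7.07084757e-01 -2.85427524e-04] [-0.09686938  0.49872562 -0.47412715] 0.08531571846217102
```

View pics/side0.png

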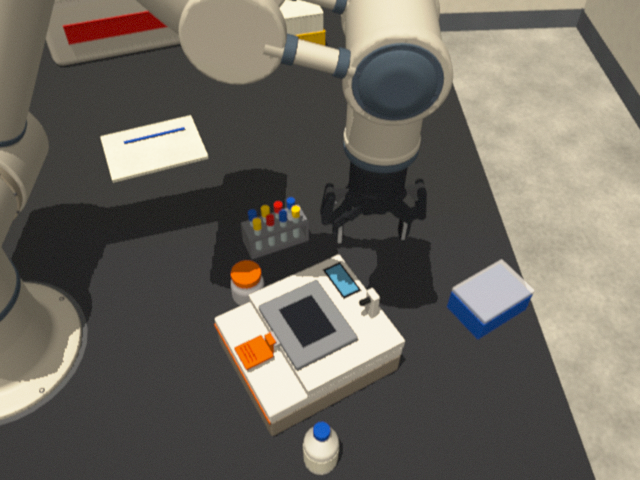

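The side view confirms it: tab at (255,350), lid shut, buffer post at (373,303), with the bottle and cup clear of the tab. The reader is at about (0.527, -0.0565) with a yaw of 25.3°. I'll shut the fingers, align the tool with the reader, then move above the tab.

Call:
{"op": "send_rows", "data": {"increments": [[0, 0, 0, 0, 0, -0.11], [0, 0, 0, 0, 0, -0.11], [0, 0, 0, 0, 0, -0.11], [0, 0, 0, 0, 0, -0.11], [0, 0, 0, 0, 0, 0], [0, 0, 0, 0, 0, 0]], "fingers": 0, "force": 20}}

```text
time: 0.75
position: [0.625, 0.0, 0.4045]
orientation: [-0.0, 0.537, 0.843, -0.0]
ft_force: [0.2, 0.2, 0.2]
grip_width: 0.0002
grip_force: 0.0
```

Call:
{"op": "send_rows", "data": {"increments": [[-0.001, -0.02, 0, 0, 0, 0], [-0.001, -0.03, 0, 0, 0, 0], [-0.001, -0.03, 0, 0, 0, 0], [-0.001, -0.03, 0.01, 0, 0, 0], [-0.002, -0.03, 0.02, 0, 0, 0], [-0.002, -0.03, 0.02, 0, 0, 0], [-0.001, -0.03, 0.02, 0, 0, 0], [0, -0.018, 0.02, 0, 0, 0]]}}

```text
time: 1.55
position: [0.4298, -0.1015, 0.3142]
orientation: [-0.0, 0.537, 0.843, -0.0]
ft_force: [1.0, 0.2, -0.4]
grip_width: 0.0001
grip_force: 0.0
```

Call:
{"op": "send_rows", "data": {"increments": [[0, 0, 0, 0, 0, 0], [0, 0, 0, 0, 0, 0], [0, 0, 0, 0, 0, 0]]}}

```text
time: 1.85
position: [0.4326, -0.101, 0.3154]
orientation: [0.001, 0.536, 0.844, 0.0]
ft_force: [0.1, -0.1, 0.1]
grip_width: -0.0
grip_force: 0.0
```

```bash
python3 - <<'E'
from h import *
s=manip.state();p=np.array(s["position"]);a=np.radians(25.3);e=np.array([[np.cos(a),np.sin(a)],[-np.sin(a),np.cos(a)]])
print(s["time"],p,e@(p[:2]-[.5273,-.0565]),R.from_quat(np.roll(s["orientation"],-1)).as_matrix().round(3),s["ft_force"],s["grip_width"])
d=manip.get_image("side");cv2.imwrite("pics/side1.png",cv2.resize(d["img"][220:420,180:440,::-1],None,fx=3,fy=3))
E
```

```text
1.85 [ 0.43260698 -0.10098066  0.31536606] [-0.10461947  0.00025362] [[-0.425  0.905  0.002]
 [ 0.905  0.425 -0.001]
 [-0.001  0.001 -1.   ]] [ 0.0745573  -0.11204161  0.08994474] -3.501146875907392e-05
```

View pics/side1.png

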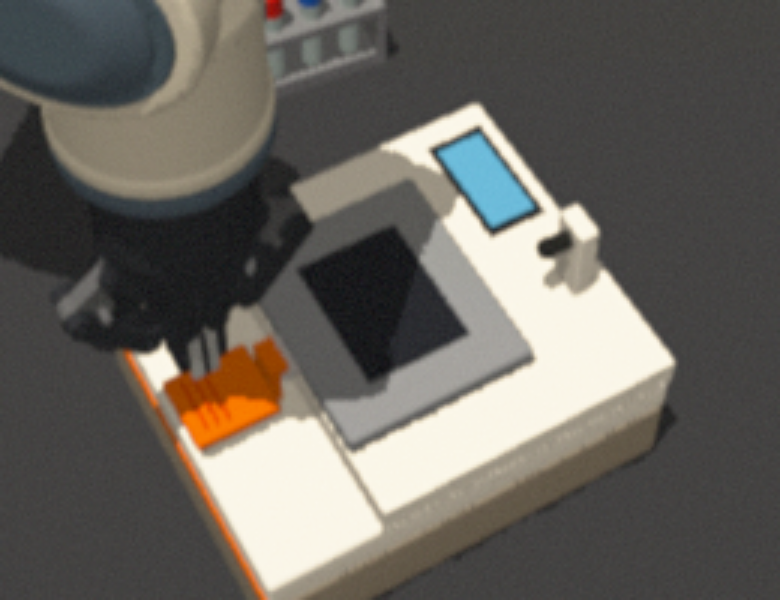

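The shut fingertip hovers right over the tab. The knuckles stick out along the closing direction, towards the lid, so I'll turn the tool 90° to put its narrow side there. After that, tool x points forward.

Call:
{"op": "send_rows", "data": {"increments": [[0, 0, 0, 0, 0, 0.14], [0, 0, 0, 0, 0, 0.14], [0, 0, 0, 0, 0, 0.14], [0, 0, 0, 0, 0, 0.14], [0, 0, 0, 0, 0, 0.14], [0, 0, 0, 0, 0, 0.14]]}}

```text
time: 2.5
position: [0.4324, -0.1008, 0.3153]
orientation: [0.001, 0.835, 0.55, 0.0]
ft_force: [-0.2, -0.5, 0.5]
grip_width: -0.0
grip_force: 0.0
```

Call:
{"op": "send_rows", "data": {"increments": [[0, 0, 0, 0, 0, 0.14], [0, 0, 0, 0, 0, 0.14], [0, 0, 0, 0, 0, 0.14], [0, 0, 0, 0, 0, 0.14], [0, 0, 0, 0, 0, 0.14], [0, 0, 0, 0, 0, 0.03], [-0.001, 0, 0.01, 0, 0, 0], [0, 0, 0.01, 0, 0, 0]]}}

```text
time: 3.3
position: [0.431, -0.1013, 0.2943]
orientation: [0.0, 0.976, 0.219, 0.001]
ft_force: [-0.9, -0.1, 0.1]
grip_width: 0.0
grip_force: 0.0
```

Call:
{"op": "send_rows", "data": {"increments": [[0, 0, 0.008, 0, 0, 0], [0, 0, 0.005, 0, 0, 0], [0, 0, 0.003, 0, 0, 0], [0, 0, 0, 0, 0, 0]]}}

```text
time: 3.7
position: [0.4307, -0.1014, 0.2782]
orientation: [-0.0, 0.976, 0.219, -0.0]
ft_force: [0.2, -0.1, -0.4]
grip_width: 0.0002
grip_force: 0.0
```

Call:
{"op": "send_rows", "data": {"increments": [[0, 0, 0.003, 0, 0, 0], [0, 0, 0.003, 0, 0, 0], [0, 0, 0.003, 0, 0, 0], [0, 0, 0.001, 0, 0, 0], [0, 0, 0, 0, 0, 0]]}}

```text
time: 4.2
position: [0.4302, -0.1016, 0.2686]
orientation: [0.0, 0.976, 0.219, -0.001]
ft_force: [-6.4, -4.5, 7.6]
grip_width: 0.0005
grip_force: 4.3
```

```bash
python3 - <<'E'
from h import *
d=manip.get_image("side");cv2.imwrite("pics/side2.png",cv2.resize(d["img"][220:420,180:440,::-1],None,fx=3,fy=3));print(manip.state()["ft_force"])
E
```

```text
[-5.89804334 -4.12851113  6.71169739]
```

View pics/side2.png

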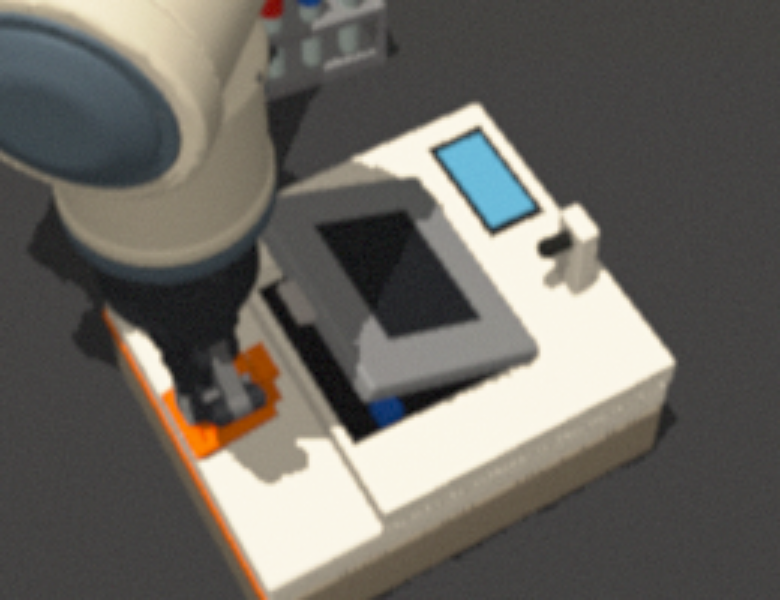

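The tab has released and the lid is ajar, resting lightly on the gripper body. I'll back off up and away from the lid.

Call:
{"op": "send_rows", "data": {"increments": [[-0.006, 0, -0.003, 0, 0, 0], [-0.006, 0, -0.006, 0, 0, 0], [-0.01, 0, -0.01, 0, 0, 0], [-0.01, 0, -0.01, 0, 0, 0], [-0.01, 0, -0.015, 0, 0, 0], [0, 0, -0.02, 0, 0, 0], [0, 0, 0, 0, 0, 0], [0, 0, 0, 0, 0, 0]]}}

```text
time: 5.05
position: [0.3923, -0.1195, 0.3334]
orientation: [0.0, 0.976, 0.218, 0.001]
ft_force: [0.4, 0.2, 0.0]
grip_width: 0.0
grip_force: 0.0
```

```bash
python3 - <<'E'
from h import *
s=manip.state();p=np.array(s["position"]);a=np.radians(25.3);e=np.array([[np.cos(a),np.sin(a)],[-np.sin(a),np.cos(a)]])
print(s["time"],p,e@(p[:2]-[.5273,-.0565]),s["ft_force"])
d=manip.get_image("side");cv2.imwrite("pics/side3.png",cv2.resize(d["img"][220:420,180:440,::-1],None,fx=3,fy=3))
P=cloud(d);q=P.reshape(-1,3);q=np.c_[(q[:,:2]-[.5273,-.0565])@e.T,q[:,2]]
m=(abs(q[:,1])<.06)&(q[:,0]>-.06)&(q[:,0]<.05)&(q[:,2]>.12)&(q[:,2]<.22);l=q[m]
for y in (-.05,-.03,.0,.03): 
    t=l[abs(l[:,1]-y)<.005]; print(y,len(t),t[np.argsort(t[:,0])][::max(1,len(t)//8)].round(3).tolist())
E
```

```text
5.05 [ 0.39227748 -0.11953906  0.33336607] [-0.14901174  0.00071042] [0.35188927 0.15655427 0.0391687 ]
-0.05 248 [[-0.032, -0.05, 0.17], [-0.027, -0.047, 0.178], [-0.018, -0.049, 0.174], [-0.008, -0.045, 0.166], [0.003, -0.047, 0.157], [0.014, -0.047, 0.149], [0.026, -0.052, 0.14], [0.037, -0.054, 0.13]]
-0.03 240 [[-0.033, -0.027, 0.171], [-0.028, -0.03, 0.18], [-0.02, -0.026, 0.177], [-0.01, -0.034, 0.166], [0.002, -0.029, 0.159], [0.013, -0.035, 0.149], [0.025, -0.03, 0.142], [0.037, -0.034, 0.133]]
0.0 240 [[-0.039, 0.002, 0.178], [-0.031, 0.005, 0.176], [-0.024, 0.001, 0.178], [-0.012, 0.005, 0.168], [-0.001, -0.001, 0.162], [0.011, 0.002, 0.152], [0.023, -0.002, 0.142], [0.036, -0.004, 0.131]]
0.03 214 [[-0.033, 0.033, 0.171], [-0.028, 0.028, 0.177], [-0.02, 0.03, 0.176], [-0.01, 0.031, 0.168], [0.001, 0.028, 0.159], [0.01, 0.025, 0.153], [0.021, 0.033, 0.144], [0.034, 0.029, 0.133], [0.046, 0.027, 0.123]]
```

View pics/side3.png

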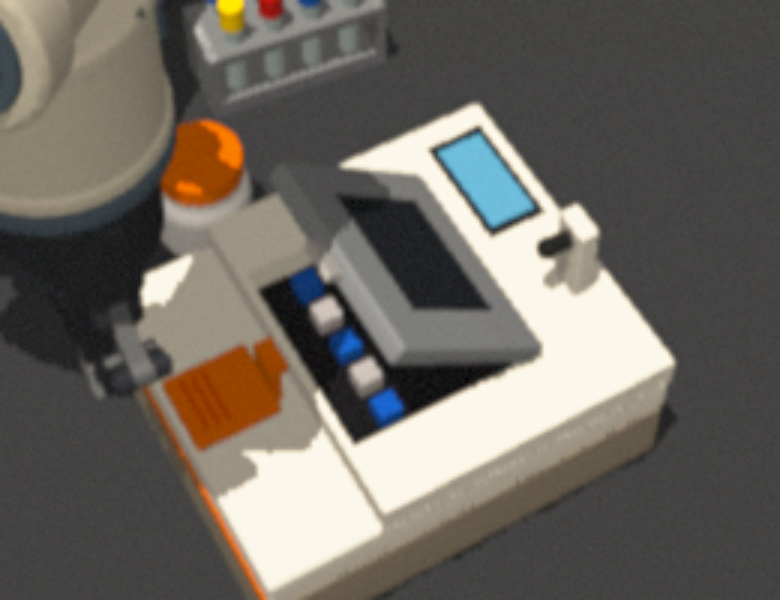

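The lid is ajar at about 0.67 rad with its edge at reader (-39, 178) mm, the tab is back up, and the finger is clear. Next I push the lip, following its arc.

Call:
{"op": "send_rows", "data": {"increments": [[0.015, 0, -0.005, 0, 0, 0], [0.02, 0, 0, 0, 0, 0], [0.02, 0, 0, 0, 0, 0], [0.015, 0, 0, 0, 0, 0], [0.01, 0, 0, 0, 0, 0], [0.008, 0, 0, 0, 0, 0], [0.006, 0, 0, 0, 0, 0], [0.006, 0, -0.002, 0, 0, 0]]}}

```text
time: 5.9
position: [0.4832, -0.0766, 0.3395]
orientation: [-0.0, 0.976, 0.219, -0.0]
ft_force: [-3.0, -1.5, 1.5]
grip_width: 0.0001
grip_force: 1.6
```

Call:
{"op": "send_rows", "data": {"increments": [[0.006, 0, -0.005, 0, 0, 0], [0.006, 0, -0.005, 0, 0, 0], [0.006, 0, -0.005, 0, 0, 0], [0.006, 0, -0.004, 0, 0, 0], [0.006, 0, -0.003, 0, 0, 0], [0.006, 0, -0.003, 0, 0, 0]]}}

```text
time: 6.5
position: [0.5161, -0.0611, 0.3649]
orientation: [0.0, 0.976, 0.219, 0.0]
ft_force: [-1.6, -0.5, 0.3]
grip_width: -0.0001
grip_force: 0.7
```

Contact is light (2–3 N). I'll keep pushing.

Call:
{"op": "send_rows", "data": {"increments": [[0.008, 0, -0.004, 0, 0, 0], [0.008, 0, -0.003, 0, 0, 0], [0.008, 0, -0.002, 0, 0, 0], [0.008, 0, 0, 0, 0, 0], [0.008, 0, 0, 0, 0, 0], [0.008, 0, 0, 0, 0, 0], [0.006, 0, 0, 0, 0, 0]]}}

```text
time: 7.2
position: [0.5652, -0.0379, 0.3735]
orientation: [-0.0, 0.976, 0.219, -0.0]
ft_force: [-0.8, -0.2, 0.0]
grip_width: -0.0002
grip_force: 0.2
```

Call:
{"op": "send_rows", "data": {"increments": [[0.005, 0, 0, 0, 0, 0], [0.004, 0, 0, 0, 0, 0], [0.004, 0, 0, 0, 0, 0], [0, 0, 0, 0, 0, 0]]}}

```text
time: 7.6
position: [0.5766, -0.0326, 0.3737]
orientation: [0.0, 0.976, 0.219, 0.0]
ft_force: [0.2, 0.6, -0.2]
grip_width: -0.0004
grip_force: 0.0
```

Call:
{"op": "send_rows", "data": {"increments": [[0.003, 0, 0, 0, 0, 0], [0.003, 0, 0, 0, 0, 0], [0.002, 0, 0, 0, 0, 0], [0, 0, 0, 0, 0, 0]]}}

```text
time: 8.0
position: [0.5838, -0.0292, 0.3737]
orientation: [0.0, 0.976, 0.219, 0.0]
ft_force: [-0.3, -0.7, -0.0]
grip_width: -0.0002
grip_force: 0.0
```

```bash
python3 - <<'E'
from h import *
a=np.radians(25.3);e=np.array([[np.cos(a),np.sin(a)],[-np.sin(a),np.cos(a)]])
d=manip.get_image("side");cv2.imwrite("pics/side4.png",cv2.resize(d["img"][200:420,180:440,::-1],None,fx=2.7,fy=2.7))
P=cloud(d);q=P.reshape(-1,3);q=np.c_[(q[:,:2]-[.5273,-.0565])@e.T,q[:,2]]
for y in (-.05,.04):
    t=q[(abs(q[:,1]-y)<.006)&(q[:,0]>.02)&(q[:,0]<.11)&(q[:,2]>.11)]; t=t[np.argsort(t[:,2])]; print(y,t[::max(1,len(t)//12)].round(3).tolist())
E
```

```text
-0.05 [[0.053, -0.05, 0.111], [0.062, -0.049, 0.153], [0.073, -0.053, 0.193], [0.051, -0.047, 0.275], [0.059, -0.052, 0.295], [0.055, -0.048, 0.394], [0.067, -0.045, 0.406], [0.056, -0.045, 0.421], [0.053, -0.044, 0.44], [0.08, -0.055, 0.555], [0.062, -0.053, 0.576], [0.021, -0.047, 0.589], [0.035, -0.049, 0.591]]
0.04 [[0.053, 0.036, 0.111], [0.059, 0.034, 0.139], [0.066, 0.038, 0.165], [0.05, 0.034, 0.255], [0.028, 0.035, 0.555], [0.04, 0.035, 0.57], [0.055, 0.037, 0.577], [0.099, 0.038, 0.582], [0.091, 0.034, 0.584], [0.097, 0.04, 0.585], [0.089, 0.044, 0.586], [0.107, 0.044, 0.588], [0.097, 0.044, 0.591]]
```

View pics/side4.png

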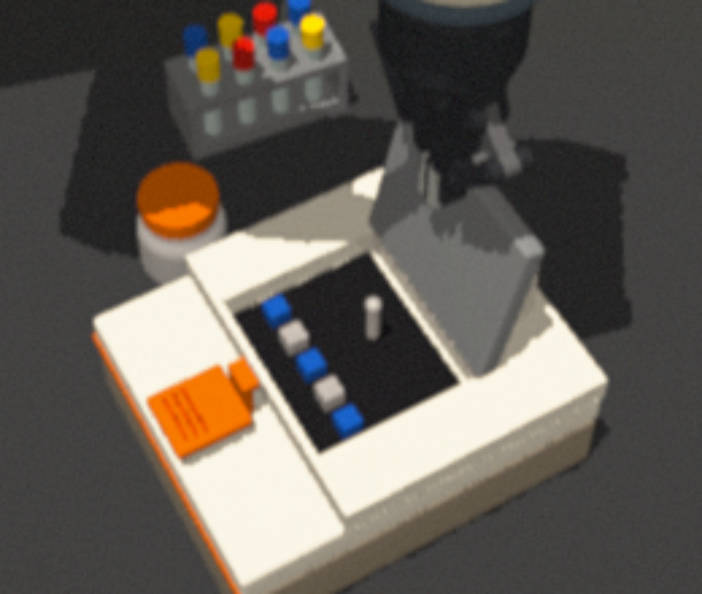

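The lid leans back about 13.5° (around 1.81 rad), so it's at the stop. I'll nudge it gently to seat it, then back away.

Call:
{"op": "send_rows", "data": {"increments": [[0.002, 0, 0, 0, 0, 0], [0.001, 0, 0, 0, 0, 0], [0, 0, 0, 0, 0, 0]]}}

```text
time: 8.35
position: [0.5863, -0.028, 0.3736]
orientation: [-0.0, 0.976, 0.219, -0.0]
ft_force: [-1.0, 0.6, 0.3]
grip_width: -0.0001
grip_force: 0.4
```

Call:
{"op": "send_rows", "data": {"increments": [[-0.005, 0, 0, 0, 0, 0], [-0.01, 0, 0, 0, 0, 0], [-0.02, 0, 0, 0, 0, 0], [-0.025, 0, 0, 0, 0, 0], [-0.025, 0, -0.01, 0, 0, 0], [-0.025, 0, -0.02, 0, 0, 0], [0, 0, 0, 0, 0, 0], [0, 0, 0, 0, 0, 0]]}}

```text
time: 9.15
position: [0.4863, -0.0753, 0.4041]
orientation: [0.0, 0.976, 0.218, 0.001]
ft_force: [-0.4, -0.3, 0.3]
grip_width: 0.0001
grip_force: 0.0
```

```bash
python3 - <<'E'
from h import *
a=np.radians(25.3);e=np.array([[np.cos(a),np.sin(a)],[-np.sin(a),np.cos(a)]])
d=manip.get_image("side")
P=cloud(d);q=P.reshape(-1,3);q=np.c_[(q[:,:2]-[.5273,-.0565])@e.T,q[:,2]]
t=q[(abs(q[:,1])<.055)&(q[:,0]>.045)&(q[:,0]<.085)&(q[:,2]>.115)&(q[:,2]<.2)]
f=np.polyfit(t[:,2],t[:,0],1);print(len(t),f,np.pi/2+np.arctan(f[0]),np.std(t[:,0]-np.polyval(f,t[:,2])))
t=q[(abs(q[:,1])<.018)&(q[:,0]>-.117)&(q[:,0]<-.08)&(q[:,2]>.085)&(q[:,2]<.115)];print("tab",np.polyfit(t[:,0],t[:,2],1),np.median(t[:,2]))
s=manip.state();print(s["time"],s["position"],s["qd"],s["ft_force"])
E
```

```text
2066 [0.2419697  0.02636276] 1.8082029017836456 0.0009362371510205782
tab [-0.01853822  0.09858075] 0.10043009066971742
9.2 [ 0.48666271 -0.07502182  0.40364009] [ 0.01253273  0.0196467  -0.00520463 -0.00086158  0.00152812  0.00100063] [ 0.33796513 -0.61311381  0.1965466 ]
```

The lid measures 1.81 rad and the tab is up. The arm is clear, so I'm handing in.

```bash
python3 -c "
from plant import manip
print(manip.finish_job())"
```

```text
the job is handed in; nothing more can be done
None
```

I handed the job in with the lid resting fully open on its stop (about 1.81 rad measured), the tab back up and the arm clear; the bystanders were never touched, but no verdict came back, only confirmation of the hand-in.

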